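# Set the length gauge against its hidden end stop and clamp it

### The arm

A 6-joint arm with a two-finger parallel gripper is mounted at the origin on the work surface. World frame = base frame: x ahead of the robot, y to its left, z up, the work surface at z = 0. Lengths are in m, angles in rad, forces in N, time in s.
With the tool pointing down it reaches from about 0.375 to 0.9 m from the base axis. Payload 3.1 kg.
Tool frame: the origin (TCP) lies where the fingers leave the gripper's body, on its centre line; the fingertips stand 73 mm ahead of it and the grasp point (between the pads) lies 54 mm ahead of it; z points along the fingers, y is the line along which they close (so a half turn about z gives the same grasp; the last joint's range is limited). The gripper opens to 85 mm and grips with 20 to 120 N. Pads are 22 mm wide; open, the fingers measure 114 mm over their backs; the gripper's body (76 mm by 85 mm) begins 54 mm behind the grasp point. The pads swing forward as they close: fully open they stand 13 mm farther back than shut.
Start: joints at [1.139, 0.527, 1.433, -0, 1.181, -0.178], TCP at [0.157, 0.605, 0.304] pointing down, gripper open.
Joint ranges: [-3.08, 3.08], [-0.75, 2.2], [0.22, 2.44], [-1.43, 4.57], [0, 2.65], [-2.85, 2.85]. Speed limits (rad/s): [2.79, 2.79, 3.14, 3.14, 3.14, 3.14].

### API

Orientations are given as a unit quaternion [x, y, z, w].
In Python, from station import manip gives the robot as it stands.
- The arm moves only by the shell command python3 -m crank 'ROWS' [FORCE]. ROWS is JSON, a list of rows, each an object with "dp": the shift along the tool's x, y, z normalised to -1 to 1, where 1 is 50 cm, a list of three; "delta_rot": the turn, a rotation vector about the tool's x, y, z normalised to -1 to 1, where 1 is 2 pi rad, a list of three; "fingers": the opening, from -1 (shut) to 1 (fully open). A call has 1 to 12 rows; each row shifts and turns the commanded pose from where the row before left it, along the tool's axes as they then stand; what a row does not reach is not made up. A row lasts 1/12 s, in which the tool goes at most 41.7 mm and 7.16 degrees, less where a joint would pass 70% of its speed; a pose out of reach is approached as far as the arm can. A call with a number of a shift or a turn outside -1 to 1 is refused whole. A call with a gripper value outside its range is refused whole. The fingers move at their own pace and stop on an object; FORCE is the grip in N (left out, the last holds). Time passes only in rows, so rows that do not move let the fingers close. It gives the time, the measured TCP pose, the force, the opening and the grip force at its end, in the units of the state.
- manip.sense(): the state, without advancing time (a new reading comes with each control period).
- manip.snapshot(name): name is "scene" or "side" or "wrist"; returns (picture, depth): 400x640x3 uint8, red, green, blue; 400x640 float32, m along the optical axis (not along the pixel's ray), 0 where there is no reading.
- manip.camera_model(name): a dict with "fx", "fy", "cx", "cy" (pixels), "origin" and "attitude" of the camera in the world. Camera axes: x right, y up, looking along -z (the intrinsics and any distortion apply to the point x, -y, -z); pixel columns grow to the right and rows downward; lengths in m; the calibration is good to about 2 mm. A picture is of the moment at which its call begins: read the wrist's pose just before it. camera_model takes no time and is no camera call; for the wrist camera it gives the pose at the moment of the call.
- manip.sign_off(): hands the job in; it is judged then, once.
The state is a dict: "t": time; "q": joint angles; "qd": joint speeds; "tau": joint torques, N m; "tcp_pos": TCP position; "tool_rot": TCP orientation; "force": force on the tool from outside, world axes, zero at the start; "ft_torque": the same for the moment, N m; "finger_gap": opening from 0.0 (shut) to 1.0 (fully open); "gripper_force": force on a finger pad.
Only numpy, scipy, OpenCV 4.12 (cv2) and the standard library are available. Lean on these libraries where they do the work, as an engineer would, in place of code of your own. Each camera call takes 0.05 s, during which the arm holds its last target. There are 200 camera calls.

### The job

Hold the red clamp handle and slide the loose blue carriage of the length gauge towards the covered plywood box until you feel its sprung rod meet the end stop hidden inside; press on gently until the rod has been pushed back by about half of its stroke, never all the way. Holding it there, turn the handle clockwise as far as it goes, or nearly, so that the carriage is locked with the rod still about half pressed in, and let go. Leave the mallet, the tackle block and the wax tin alone.

Things in the scene. Friction and masses are not known exactly. Their poses are not given: they have to be found in the camera images.
- gauge: the length gauge, fixed to the bench: a pale wooden board 140 x 520 x 20 mm with an aluminium rail along it. Origin at the centre of its underside; y runs along the rail, from the carriage towards the covered box; z up; -x is the side nearer the robot.
- box_mouth (a point): centre of the near end, at rod height, of the covered plywood box fixed on the gauge. The box runs 200 mm on from here along gauge y, 100 mm wide, top 106 mm above the bench (112 over two brass strips). Hidden in it is a fixed wooden end stop, its face 70 to 160 mm in from here, a new place each time.
- carriage (a joint): how far the blue carriage (90 x 80 mm, top 82 mm above the bench) stands along the rail, in m; its centre is at gauge y = -170 mm + this value. Range 0 to 0.20, grows towards the covered box. With the clamp loose it slides with about 1.5 N of friction.
- feeler (a joint): how far the sprung steel rod is pushed back into the carriage, in m: 0 free, 0.016 all the way. The rod, 12 mm thick, 55 mm above the bench, sticks out 190 mm towards the box from the carriage's face (40 mm from the carriage's centre); its tip is always inside the box. Spring 0.8 N per mm. If the clamp is left loose, the spring pushes the carriage back.
- rod_collar (a point): the back face of the yellow collar (26 mm across) on the rod: 16 mm ahead of the carriage's face when the rod is free, touching it when the rod is all the way in.
- handle_grip (a point): centre of the red clamp handle, 127 mm above the bench: a bar 80 mm long (x), 14 mm thick (y), 24 mm tall (z). z is the axis it turns about, outward; it passes through this point and leans 30 degrees from vertical towards the gauge's -x, so grip it with the tool tilted along it. With the clamp at 0, y is the gauge's y. Free space of 22 mm lies under the bar beside its stem.
- clamp (a joint): angle of the clamp handle, in rad, growing clockwise as seen looking down on the handle (a negative turn about handle_grip's z). Range 0 (loose) to 1.5 (stop). Up to 0.5 it is loose and turns with 0.15 N m; then the brake begins to rub, and from 1.1 on the carriage is locked; at most 0.3 N m is needed. It stays where it is left.
- mallet: bystander: wooden mallet lying down, head 70 x 110 x 60 mm with the origin under it, handle 190 mm along +x
- tackle_block: bystander: wooden tackle block with a brass sheave, 100 x 58 x 70 mm, origin under its centre
- wax_tin: bystander: round green tin 72 mm across, 65 mm tall, origin under its centre

How it is judged:
On the way:
1. the rod is pressed onto the hidden stop (pushed back more than 3 mm) while the clamp is still loose (under 0.5 rad) (value of joint feeler above 0.003 m and value of joint clamp below 0.5 rad), for 0.2 s.
At the end, for the whole second after the job is handed in: the clamp handle is turned beyond 1.1 rad, the carriage stands still, and the rod stays pushed back by 4 to 12 mm of its 16 mm against the hidden stop (value of joint clamp above 1.1 rad and value of joint feeler between 0.004 and 0.012 m and velocity of joint carriage between -0.003 and 0.003 m/s); the robot touches nothing.
It fails at once if the rod is pushed back all the way (more than 14.5 mm) (value of joint feeler above 0.0145 m).
It fails at once if the mallet is moved more than 30 mm (distance of mallet from where it was at the start of the episode above 0.03 m).
It fails at once if the tackle block is moved more than 30 mm (distance of tackle_block from where it was at the start of the episode above 0.03 m).
It fails at once if the wax tin is moved more than 30 mm (distance of wax_tin from where it was at the start of the episode above 0.03 m).
It also fails if it takes over 48 s, if anything falls off the work surface, if the arm or the gripper's body presses on something with over 40 N, if the wrist force passes 120 N, or if a joint passes its speed limit or range.

## Working session

There is one attempt and no reset: what is moved stays moved. The work goes in short steps, Python scripts to look and compute and a shell command to move; the robot and the scene stay as the last step left them, time stands still between calls to the robot, and variables do not carry over. Pictures are saved under pics/ and viewed, at most 10 in all, crops included, and the job is handed in when it is done.

```bash
mkdir -p pics
cat > h.py <<'E'
import numpy as np, cv2
from station import manip
from scipy.spatial.transform import Rotation as R
def snap(n,f):
    m=manip.camera_model(n); p,d=manip.snapshot(n); cv2.imwrite('pics/'+f+'.png',p[:,:,::-1]); np.savez('pics/'+f+'.npz',p=p,d=d,m=np.array(m,dtype=object)); return p,d,m
def rot(a):
    a=np.array(a,float); return a if a.shape==(3,3) else R.from_quat(a).as_matrix()
def cloud(d,m):
    v,u=np.mgrid[:400,:640]; P=np.stack([(u-m['cx'])/m['fx']*d,-(v-m['cy'])/m['fy']*d,-d],-1)
    return P@rot(m['attitude']).T+np.array(m['origin'])
def load(f):
    z=np.load('pics/'+f+'.npz',allow_pickle=True); return z['p'],z['d'],z['m'].item()
E
python3 - <<'E'
from h import *
a=snap('scene','s1'); b=snap('side','d1'); print(a[2],b[2]); print(manip.sense())
E
```

```text
{'fx': 485.7485966490602, 'fy': 485.7485966490602, 'cx': 319.19901434460854, 'cy': 204.62205255374096, 'origin': array([ 1.04223813, -0.47498177,  1.09146961]), 'attitude': array([0.29885254, 0.1155926 , 0.35591918, 0.87786505])} {'fx': 365.00555781170294, 'fy': 365.00555781170294, 'cx': 315.7020091825636, 'cy': 200.4864865087616, 'origin': array([ 0.50680641, -0.53044245,  0.68205856]), 'attitude': array([ 0.39348005, -0.00616267, -0.01661697,  0.91916231])}
{'t': 0.1, 'q': array([ 1.13848782e+00,  5.28397598e-01,  1.43378922e+00, -3.53077693e-05,
        1.18139999e+00, -1.78516418e-01]), 'qd': array([ 0.00135809, -0.00066255, -0.00439853, -0.00140206, -0.00178313,
        0.00120246]), 'tau': array([ 7.08231255e-06, -4.43304598e+01, -1.78586268e+01, -2.46126128e-04,
        3.89098030e-03,  2.05911405e-06]), 'tcp_pos': array([0.15669394, 0.60451134, 0.30301155]), 'tool_rot': array([ 1.26549031e-01,  9.91959852e-01, -9.55844167e-04, -2.84237571e-04]), 'force': array([-0.26250672, -0.25978105, -0.28749777]), 'ft_torque': array([ 0.00808085,  0.03512325, -0.00190142]), 'gripper_force': 0.0, 'finger_gap': 1.0038779919128995}
```

View pics/s1.png

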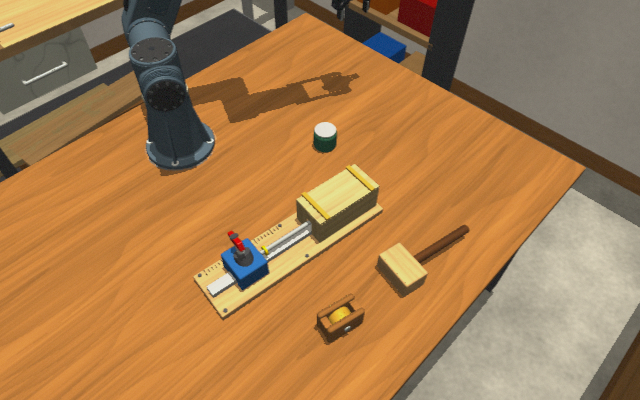

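View pics/d1.png

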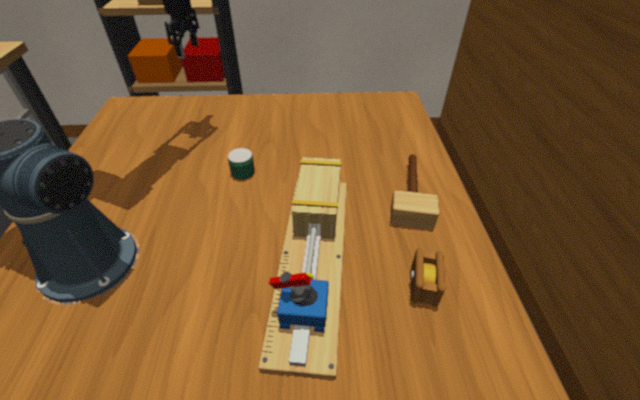

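The scene view shows the gauge with the blue carriage at (245,262), the red handle at (237,243) and the box at (338,200). The side view shows the handle at (291,281), carriage (303,303) and box (317,198). The tin, mallet and tackle block are clear of the rail.

Run:
```python
from h import *
for f in ('s1','d1'):
    p,d,m=load(f); P=cloud(d,m); h=cv2.cvtColor(p,cv2.COLOR_RGB2HSV); H,S,V=h[...,0],h[...,1],h[...,2]
    ok=(d>0)&(P[...,2]>0.004)&(P[...,2]<.2)&(P[...,0]>.2)&(P[...,0]<.9)&(abs(P[...,1])<.7)
    red=ok&((H<5)|(H>175))&(S>180)&(P[...,2]>.09)
    q=P[red]; c=(q.min(0)+q.max(0))/2; print(f,'red',len(q),c,q.mean(0),q.min(0),q.max(0)); 
    u,s,vt=np.linalg.svd(q-q.mean(0),full_matrices=False); print(' axis',vt[0],s, 'extent',np.ptp((q-q.mean(0))@vt[0]))
    bl=ok&(H>100)&(H<125)&(S>150)&(abs(P[...,2]-.082)<.006); q=P[bl]
    if len(q): print(' blue',cv2.minAreaRect((q[:,:2]*1000).astype(np.float32)),q[:,2].mean())
    bd=ok&(abs(P[...,2]-.02)<.006)&(S<150); n,l=cv2.connectedComponents(cv2.morphologyEx(bd.astype(np.uint8),cv2.MORPH_OPEN,np.ones((2,2))))
    q=P[ok&(abs(P[...,2]-.020)<.006)&(P[...,0]<.72)]; print(' board',cv2.minAreaRect((q[:,:2]*1000).astype(np.float32)))
    bt=ok&(abs(P[...,2]-.108)<.006)&~red&(S<170)&(H>10)&(H<35); q=P[bt]; print(' box',cv2.minAreaRect((q[:,:2]*1000).astype(np.float32)),len(q))
    t=ok&(H>60)&(H<95)&(P[...,2]>.03); print(' tin',P[t].mean(0))
```

```text
s1 red 101 [ 0.47266369 -0.15431747  0.13869531] [ 0.48556788 -0.15896971  0.14326969] [ 0.43617036 -0.16793765  0.11641216] [ 0.50915702 -0.14069729  0.16097846]
 axis [ 0.89702656 -0.21606684  0.38556254] [0.23624515 0.0650925  0.03534243] extent 0.08013597907691287
 blue ((497.0693359375, -157.83140563964844), (77.58910369873047, 89.30040740966797), 82.64070892333984) 0.08243186265021488
 board ((538.897705078125, 46.22900390625), (371.0946960449219, 638.8670654296875), 11.280218124389648)
 box ((519.2960815429688, 34.264923095703125), (410.4477844238281, 105.05030822753906), 81.76177978515625) 2104
 tin [0.35145946 0.25668475 0.05091592]
d1 red 302 [ 0.4726865  -0.15806927  0.13214473] [ 0.47507779 -0.16137235  0.13597829] [ 0.43647659 -0.17108699  0.10807628] [ 0.50889641 -0.14505156  0.15621318]
 axis [-0.85371058  0.21009128 -0.47648705] [0.42142204 0.10624041 0.04294222] extent 0.07530780249398894
 blue ((496.0551452636719, -161.24441528320312), (76.26625061035156, 85.06949615478516), 82.33128356933594) 0.08171332351343721
 board ((538.654541015625, 35.265655517578125), (375.9642333984375, 620.569091796875), 12.50286865234375)
 box ((520.2396240234375, 29.726943969726562), (413.77215576171875, 101.60590362548828), 82.37894439697266) 2126
 tin [0.34107732 0.24322357 0.05135724]
```

```bash
cat >> h.py <<'E'
gy=np.array([.1305,.9914,0]); gx=np.array([.9914,-.1305,0]); tz=.5*gx-np.array([0,0,.866])
RT=np.stack([np.cross(gy,tz),gy,tz],1)   # grasp orientation, clamp 0
GRIP=np.array([.4727,-.1564,.127])
def plan(p,Rt=None):
    s=manip.sense(); r=rot(s['tool_rot']); D=r.T@(np.array(p)-s['tcp_pos'])/.5
    print('dp',D.round(4),'rows>=',np.linalg.norm(D)*.5/.0417)
    if Rt is not None:
        w=R.from_matrix(r.T@Rt).as_rotvec()/(2*np.pi); print('rot',w.round(4),'rows>=',np.linalg.norm(w)*360/7.16)
E
python3 -c "
from h import *
plan([.42,.32,.32]); plan([.42,-.15,.30],RT); print(GRIP-.054*tz,GRIP-.124*tz)
r=rot(manip.sense()['tool_rot']);print((r.T@(np.array([.42,-.15,.3])-np.array([.42,.32,.32]))/.5).round(4))"
```

```text
dp [-0.6526 -0.4187 -0.0334] rows>= 9.305217386113197
dp [-0.8886 -1.3285  0.0084] rows>= 19.164055409958937
rot [-0.0054 -0.0833 -0.019 ] rows>= 4.3046500976110655
[ 0.4459322 -0.1528765  0.173764 ] [ 0.4112332 -0.148309   0.234384 ]
[-0.236  -0.9098  0.0417]
```

```bash
A='{"dp":[-0.054,-0.035,-0.003],"delta_rot":[0,0,0],"fingers":1}'; python3 -m crank '[{"dp":[-0.054,-0.035,-0.003],"delta_rot":[0,0,0],"fingers":1},{"dp":[-0.054,-0.035,-0.003],"delta_rot":[0,0,0],"fingers":1},{"dp":[-0.054,-0.035,-0.003],"delta_rot":[0,0,0],"fingers":1},{"dp":[-0.054,-0.035,-0.003],"delta_rot":[0,0,0],"fingers":1},{"dp":[-0.054,-0.035,-0.003],"delta_rot":[0,0,0],"fingers":1},{"dp":[-0.054,-0.035,-0.003],"delta_rot":[0,0,0],"fingers":1},{"dp":[-0.054,-0.035,-0.003],"delta_rot":[0,0,0],"fingers":1},{"dp":[-0.054,-0.035,-0.003],"delta_rot":[0,0,0],"fingers":1},{"dp":[-0.054,-0.035,-0.003],"delta_rot":[0,0,0],"fingers":1},{"dp":[-0.054,-0.035,-0.003],"delta_rot":[0,0,0],"fingers":1},{"dp":[-0.054,-0.035,-0.003],"delta_rot":[0,0,0],"fingers":1},{"dp":[-0.054,-0.035,-0.003],"delta_rot":[0,0,0],"fingers":1}]'
python3 -m crank '[{"dp":[-0.02,-0.075,0.0035],"delta_rot":[0,0,0],"fingers":1},{"dp":[-0.02,-0.075,0.0035],"delta_rot":[0,0,0],"fingers":1},{"dp":[-0.02,-0.075,0.0035],"delta_rot":[0,0,0],"fingers":1},{"dp":[-0.02,-0.075,0.0035],"delta_rot":[0,0,0],"fingers":1},{"dp":[-0.02,-0.075,0.0035],"delta_rot":[0,0,0],"fingers":1},{"dp":[-0.02,-0.075,0.0035],"delta_rot":[0,0,0],"fingers":1},{"dp":[-0.02,-0.075,0.0035],"delta_rot":[0,0,0],"fingers":1},{"dp":[-0.02,-0.075,0.0035],"delta_rot":[0,0,0],"fingers":1},{"dp":[-0.02,-0.075,0.0035],"delta_rot":[0,0,0],"fingers":1},{"dp":[-0.02,-0.075,0.0035],"delta_rot":[0,0,0],"fingers":1},{"dp":[-0.02,-0.075,0.0035],"delta_rot":[0,0,0],"fingers":1},{"dp":[-0.02,-0.075,0.0035],"delta_rot":[0,0,0],"fingers":1}]'
python3 -c "
from h import *
print(manip.sense()['q']); plan([.42,-.15,.30],RT)"
```

```text
t: 1.1
tcp_pos: [0.4184, 0.3189, 0.3217]
tool_rot: [0.127, 0.992, -0.0, -0.0]
force: [0.4, -0.1, -0.5]
finger_gap: 1.0
gripper_force: 0.0
t: 2.1
tcp_pos: [0.4203, -0.1472, 0.3007]
tool_rot: [0.127, 0.992, 0.0, -0.0]
force: [1.1, 0.6, -0.2]
finger_gap: 0.999
gripper_force: 0.0
[-5.88771279e-01  2.91808800e-01  1.86819529e+00  1.76035046e-04
  9.82022741e-01 -1.90544056e+00]
dp [-0.0007 -0.0056  0.0014] rows>= 0.07013696796553473
rot [-0.0051 -0.0833 -0.0192] rows>= 4.30465575327519
```

```bash
python3 -m crank '[{"dp":[0,0,0],"delta_rot":[-0.0009,-0.0139,-0.0032],"fingers":0.2},{"dp":[0,0,0],"delta_rot":[-0.0009,-0.0139,-0.0032],"fingers":0.2},{"dp":[0,0,0],"delta_rot":[-0.0009,-0.0139,-0.0032],"fingers":0.2},{"dp":[0,0,0],"delta_rot":[-0.0009,-0.0139,-0.0032],"fingers":0.2},{"dp":[0,0,0],"delta_rot":[-0.0009,-0.0139,-0.0032],"fingers":0.2},{"dp":[0,0,0],"delta_rot":[-0.0009,-0.0139,-0.0032],"fingers":0.2},{"dp":[0,0,0],"delta_rot":[0,0,0],"fingers":0.2},{"dp":[0,0,0],"delta_rot":[0,0,0],"fingers":0.2}]'
python3 - <<'E'
from h import *
plan(GRIP-.124*tz,RT); p,d,m=snap('wrist','w1')
P=cloud(d,m); h=cv2.cvtColor(p,cv2.COLOR_RGB2HSV); H,S=h[...,0],h[...,1]
red=(d>0)&((H<5)|(H>175))&(S>180)&(abs(P[...,2]-.127)<.04)&(np.linalg.norm(P-GRIP,axis=-1)<.08)
q=P[red]; v,u=np.nonzero(red); print(len(q),u.mean(),v.mean())
if len(q):
  X=(q-GRIP)@RT; print('tool-frame min/max',X.min(0),X.max(0),np.median(X,0)); print(cv2.minAreaRect((X[:,:2]*1000).astype(np.float32)))
bl=(d>0)&(H>100)&(H<125)&(S>150)&(abs(P[...,2]-.082)<.006); q=P[bl]; print(cv2.minAreaRect((q[:,:2]*1000).astype(np.float32)))
E
```

```text
t: 2.77
tcp_pos: [0.4209, -0.1444, 0.3004]
tool_rot: [0.067, 0.968, -0.012, 0.243]
force: [0.4, -0.7, 0.4]
finger_gap: 0.6
gripper_force: 0.0
dp [ 0.0782 -0.0115  0.1079] rows>= 1.6037263133329378
rot [ 0.0008 -0.0052 -0.0014] rows>= 0.2729755855486467
1681 316.65258774538967 149.46103509815586
tool-frame min/max [-0.03843699 -0.00862051 -0.01474445] [ 0.04076131  0.01251922 -0.00845186] [ 0.01419289  0.00205556 -0.01248607]
((1.2070388793945312, 1.716111183166504), (78.91437530517578, 13.628660202026367), 6.412399768829346)
((493.88604736328125, -157.0174560546875), (78.74517822265625, 87.77393341064453), 82.65255737304688)
```

View pics/w1.png

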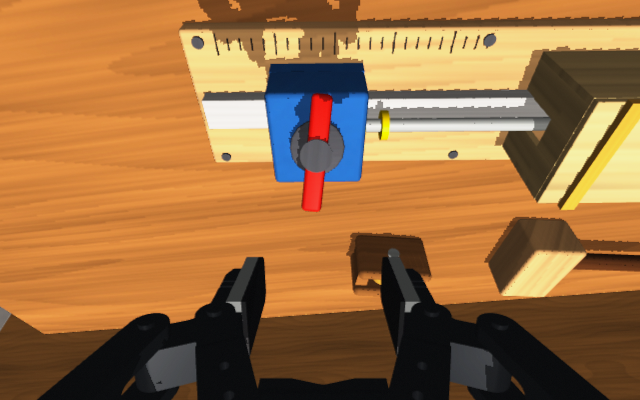

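The wrist view shows the red bar from (322,97) to (312,210), already turned about 6.4° clockwise. The collar is at (385,125) and the fingers clear everything. I'll correct for the turn and approach.

```bash
cat >> h.py <<'E'
GRIP=GRIP+RT@np.array([.0012,.0017,0]); RG=RT@R.from_rotvec([0,0,np.radians(6.4)]).as_matrix()
E
python3 -c "
from h import *
plan(GRIP-.134*tz,RG);plan(GRIP-.054*tz,RG)"
```

```text
dp [ 0.083  -0.0074  0.0879] rows>= 1.4523006679687558
rot [ 0.0005 -0.0051  0.0166] rows>= 0.8730547681427304
dp [ 0.0779 -0.0081  0.2478] rows>= 3.1165883292056455
rot [ 0.0005 -0.0051  0.0166] rows>= 0.8730547681427304
```

```bash
python3 -m crank '[{"dp":[0.0277,-0.0025,0.0293],"delta_rot":[0,0,0],"fingers":0.2},{"dp":[0.0277,-0.0025,0.0293],"delta_rot":[0,0,0],"fingers":0.2},{"dp":[0.0277,-0.0025,0.0293],"delta_rot":[0,0,0],"fingers":0.2},{"dp":[0,0,0],"delta_rot":[0.0002,-0.0025,0.0083],"fingers":0.2},{"dp":[0,0,0],"delta_rot":[0.0002,-0.0025,0.0083],"fingers":0.2},{"dp":[0,0,0],"delta_rot":[0,0,0],"fingers":0.2},{"dp":[0,0,0],"delta_rot":[0,0,0],"fingers":0.2}]'
python3 -c "
from h import *
plan(GRIP-.054*tz,RG)"
```

```text
t: 3.4
tcp_pos: [0.4169, -0.1415, 0.2587]
tool_rot: [0.119, 0.962, -0.006, 0.247]
force: [-0.5, 0.4, -0.1]
finger_gap: 0.602
gripper_force: 0.0
dp [ 0.0291 -0.0136  0.1782] rows>= 2.17170648309033
rot [-0.0016 -0.0038 -0.0004] rows>= 0.20898936802172588
```

```bash
python3 -m crank '[{"dp":[0.0097,-0.0045,0.0266],"delta_rot":[0,0,0],"fingers":0.2},{"dp":[0.0097,-0.0045,0.0266],"delta_rot":[0,0,0],"fingers":0.2},{"dp":[0.0097,-0.0045,0.0266],"delta_rot":[0,0,0],"fingers":0.2},{"dp":[0,0,0],"delta_rot":[-0.0016,-0.0038,-0.0004],"fingers":0.2},{"dp":[0,0,0],"delta_rot":[0,0,0],"fingers":0.2}]'
python3 -c "
from h import *
print(manip.sense()['q']);plan(GRIP-.054*tz,RG)"
```

```text
t: 3.82
tcp_pos: [0.4372, -0.1444, 0.241]
tool_rot: [0.122, 0.963, -0.005, 0.241]
force: [0.1, -0.3, -1.1]
finger_gap: 0.601
gripper_force: 0.0
[-0.68510984  0.35941333  2.16682173  0.92446673  0.30594415 -2.85295186]
dp [ 0.0466 -0.0159  0.128 ] rows>= 1.6445072893040695
rot [-0.0018 -0.0055 -0.0011] rows>= 0.29780750563126934
```

q6 is on its limit, so I'll use the equivalent grasp half a turn round (+tool z).

```bash
python3 -m crank '[{"dp":[0,0,-0.01],"delta_rot":[0,0,0.018],"fingers":0.2},{"dp":[0,0,0],"delta_rot":[0,0,0.018],"fingers":0.2},{"dp":[0,0,0],"delta_rot":[0,0,0.018],"fingers":0.2},{"dp":[0,0,0],"delta_rot":[0,0,0.018],"fingers":0.2},{"dp":[0,0,0],"delta_rot":[0,0,0.018],"fingers":0.2},{"dp":[0,0,0],"delta_rot":[0,0,0.018],"fingers":0.2},{"dp":[0,0,0],"delta_rot":[0,0,0.018],"fingers":0.2},{"dp":[0,0,0],"delta_rot":[0,0,0.018],"fingers":0.2},{"dp":[0,0,0],"delta_rot":[0,0,0.018],"fingers":0.2},{"dp":[0,0,0],"delta_rot":[0,0,0.018],"fingers":0.2},{"dp":[0,0,0],"delta_rot":[0,0,0.018],"fingers":0.2},{"dp":[0,0,0],"delta_rot":[0,0,0.018],"fingers":0.2}]' >/dev/null
python3 -m crank '[{"dp":[0,0,0],"delta_rot":[0,0,0.018],"fingers":0.2},{"dp":[0,0,0],"delta_rot":[0,0,0.018],"fingers":0.2},{"dp":[0,0,0],"delta_rot":[0,0,0.018],"fingers":0.2},{"dp":[0,0,0],"delta_rot":[0,0,0.018],"fingers":0.2},{"dp":[0,0,0],"delta_rot":[0,0,0.018],"fingers":0.2},{"dp":[0,0,0],"delta_rot":[0,0,0.018],"fingers":0.2},{"dp":[0,0,0],"delta_rot":[0,0,0.018],"fingers":0.2},{"dp":[0,0,0],"delta_rot":[0,0,0.018],"fingers":0.2},{"dp":[0,0,0],"delta_rot":[0,0,0.018],"fingers":0.2},{"dp":[0,0,0],"delta_rot":[0,0,0.018],"fingers":0.2},{"dp":[0,0,0],"delta_rot":[0,0,0.018],"fingers":0.2},{"dp":[0,0,0],"delta_rot":[0,0,0.018],"fingers":0.2}]'
cat >> h.py <<'E'
RG=RG@np.diag([-1,-1,1.])
E
python3 -c "
from h import *
print(manip.sense()['q']);plan(GRIP-.110*tz,RG)"
```

```text
t: 5.82
tcp_pos: [0.4338, -0.1437, 0.2455]
tool_rot: [0.967, 0.082, 0.235, 0.056]
force: [0.8, -0.5, -0.2]
finger_gap: 0.599
gripper_force: 0.0
[-0.68956107  0.34467032  2.16952592  0.8938058   0.31492425 -0.10417427]
dp [-0.0514 -0.0041  0.0274] rows>= 0.7002523978379765
rot [0.0007 0.0059 0.0659] rows>= 3.32641291200234
```

```bash
python3 -m crank '[{"dp":[0,0,0],"delta_rot":[0.0002,0.0015,0.0165],"fingers":0.2},{"dp":[0,0,0],"delta_rot":[0.0002,0.0015,0.0165],"fingers":0.2},{"dp":[0,0,0],"delta_rot":[0.0002,0.0015,0.0165],"fingers":0.2},{"dp":[0,0,0],"delta_rot":[0.0002,0.0015,0.0165],"fingers":0.2},{"dp":[0,0,0],"delta_rot":[0,0,0],"fingers":0.2}]'
python3 -c "
from h import *
print(manip.sense()['q']);plan(GRIP-.110*tz,RG)"
```

```text
t: 6.23
tcp_pos: [0.4336, -0.1437, 0.2453]
tool_rot: [0.959, -0.116, 0.259, 0.002]
force: [-0.7, 0.0, 0.2]
finger_gap: 0.598
gripper_force: 0.0
[-0.70638101  0.34911357  2.18969908  1.08032926  0.31466334  0.10895964]
dp [-0.0492  0.0172  0.0253] rows>= 0.6941679889124541
rot [-0.0002 -0.      0.0004] rows>= 0.020939998458257746
```

```bash
python3 -m crank '[{"dp":[-0.0123,0.0043,0.0063],"delta_rot":[0,0,0],"fingers":0.2},{"dp":[-0.0123,0.0043,0.0063],"delta_rot":[0,0,0],"fingers":0.2},{"dp":[-0.0123,0.0043,0.0063],"delta_rot":[0,0,0],"fingers":0.2},{"dp":[-0.0123,0.0043,0.0063],"delta_rot":[0,0,0],"fingers":0.2},{"dp":[0,0,0],"delta_rot":[0,0,0],"fingers":0.2},{"dp":[0,0,0],"delta_rot":[0,0,0],"fingers":0.2}]'
python3 -c "
from h import *
print(manip.sense()['q']);plan(GRIP-.110*tz,RG);plan(GRIP-.054*tz,RG)"
```

```text
t: 6.73
tcp_pos: [0.4175, -0.1476, 0.2213]
tool_rot: [0.959, -0.114, 0.258, 0.002]
force: [-0.2, 0.5, 0.2]
finger_gap: 0.599
gripper_force: 0.0
[-0.74864502  0.40455383  2.24658593  1.40058934  0.298899   -0.26753064]
dp [ 0.0001 -0.0003 -0.0008] rows>= 0.01049615794635711
rot [-0.0002  0.0002  0.0008] rows>= 0.042765528961739095
dp [ 0.0002 -0.0002  0.1112] rows>= 1.3333117438497712
rot [-0.0002  0.0002  0.0008] rows>= 0.042765528961739095
```

```bash
python3 -m crank '[{"dp":[0,0,0.0278],"delta_rot":[0,0,0],"fingers":0.2},{"dp":[0,0,0.0278],"delta_rot":[0,0,0],"fingers":0.2},{"dp":[0,0,0.0278],"delta_rot":[0,0,0],"fingers":0.2},{"dp":[0,0,0.0278],"delta_rot":[0,0,0],"fingers":0.2},{"dp":[0,0,0],"delta_rot":[0,0,0],"fingers":0.2},{"dp":[0,0,0],"delta_rot":[0,0,0],"fingers":0.2}]'
python3 -c "
from h import *
print(manip.sense()['q']);plan(GRIP-.054*tz,RG);snap('wrist','w2')"
```

```text
t: 7.23
tcp_pos: [0.4455, -0.151, 0.1729]
tool_rot: [0.959, -0.114, 0.258, 0.002]
force: [0.1, -0.6, 0.4]
finger_gap: 0.6
gripper_force: 0.0
[-0.70047665  0.55580159  2.21977399  1.86304284  0.28683131 -0.70417789]
dp [-0.0003  0.0003 -0.0007] rows>= 0.009887064080324968
rot [-0.0003  0.0002  0.0008] rows>= 0.04410306055226648
```

View pics/w2.png

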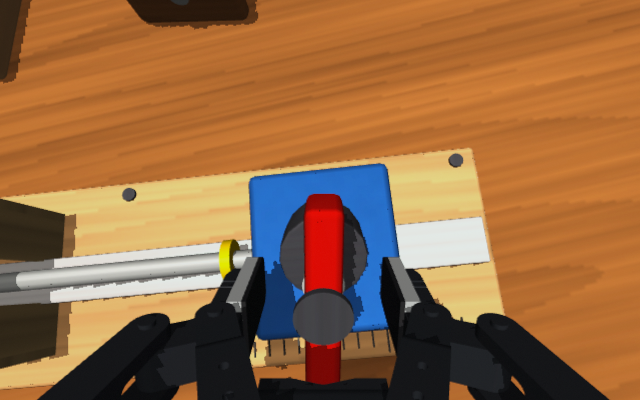

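The bar is centred between the pads, with the collar at (228,260) and about 16 mm free ahead of the carriage face. I'll close.

```bash
python3 -m crank '[{"dp":[0,0,0],"delta_rot":[0,0,0],"fingers":-1},{"dp":[0,0,0],"delta_rot":[0,0,0],"fingers":-1},{"dp":[0,0,0],"delta_rot":[0,0,0],"fingers":-1},{"dp":[0,0,0],"delta_rot":[0,0,0],"fingers":-1},{"dp":[0,0,0],"delta_rot":[0,0,0],"fingers":-1},{"dp":[0,0,0],"delta_rot":[0,0,0],"fingers":-1},{"dp":[0,0,0],"delta_rot":[0,0,0],"fingers":-1},{"dp":[0,0,0],"delta_rot":[0,0,0],"fingers":-1}]' 60
python3 -c "
from h import *
s=manip.sense();print(s['q'],s['force'],s['ft_torque']); r=rot(s['tool_rot']);print('gy in tool',r.T@gy/.5*.01)"
```

```text
t: 7.95
tcp_pos: [0.4448, -0.151, 0.1737]
tool_rot: [0.959, -0.115, 0.259, 0.003]
force: [-2.5, -0.1, 6.5]
finger_gap: 0.174
gripper_force: 58.5
[-0.70152774  0.55365592  2.22158183  1.86655515  0.28710461 -0.70718538] [-2.47037093 -0.08391287  6.47167037] [-0.01699064  0.15166256  0.00877468]
gy in tool [-2.15176942e-03 -1.98829410e-02  1.51138617e-05]
```

```bash
python3 - <<'E'
from h import *
for f in ('s1','d1'):
    p,d,m=load(f); P=cloud(d,m); C=np.array([.4955,-.1585,0])
    q=P-C; y=q@gy; x=q@gx; k=(d>0)&(abs(P[...,2]-.108)<.008)&(abs(x)<.045)&(y>.05)&(y<.5)
    print(f,np.percentile(y[k],[0.5,2,50,98,99.5]))
E
python3 -m crank '[{"dp":[-0.0011,-0.01,0],"delta_rot":[0,0,0],"fingers":-1},{"dp":[-0.0011,-0.01,0],"delta_rot":[0,0,0],"fingers":-1},{"dp":[0,0,0],"delta_rot":[0,0,0],"fingers":-1}]'
```

```text
s1 [0.19802812 0.19928339 0.29169323 0.39397633 0.39692984]
d1 [0.19473222 0.19571162 0.27974663 0.39045582 0.39391716]
t: 8.2
tcp_pos: [0.4461, -0.1406, 0.1737]
tool_rot: [0.959, -0.115, 0.259, 0.002]
force: [-2.1, 1.5, 6.9]
finger_gap: 0.171
gripper_force: 59.2
```

```bash
cat > chk.py <<'E'
from h import *
import sys
s=manip.sense(); f=s['force']@gy; print(s['tcp_pos'].round(4),'along',((s['tcp_pos']-[.4448,-.151,.1737])@gy).round(4),'f',f.round(2)); sys.exit(f<-3)
E
python3 -m crank '[{"dp":[-0.0011,-0.01,0],"delta_rot":[0,0,0],"fingers":-1},{"dp":[-0.0011,-0.01,0],"delta_rot":[0,0,0],"fingers":-1},{"dp":[-0.0011,-0.01,0],"delta_rot":[0,0,0],"fingers":-1},{"dp":[-0.0011,-0.01,0],"delta_rot":[0,0,0],"fingers":-1}]' >/dev/null; python3 chk.py &&
python3 -m crank '[{"dp":[-0.0005,-0.005,0],"delta_rot":[0,0,0],"fingers":-1},{"dp":[-0.0005,-0.005,0],"delta_rot":[0,0,0],"fingers":-1}]' >/dev/null; python3 chk.py &&
python3 -m crank '[{"dp":[-0.0005,-0.005,0],"delta_rot":[0,0,0],"fingers":-1},{"dp":[-0.0005,-0.005,0],"delta_rot":[0,0,0],"fingers":-1}]' >/dev/null; python3 chk.py; python3 -c "
from h import *
print(manip.sense()['q']);plan(GRIP,RG)"
```

```text
[ 0.4487 -0.1215  0.1737] along 0.0298 f -1.28
[ 0.4487 -0.1215  0.1737] along 0.0298 f -1.28
[ 0.4487 -0.1215  0.1737] along 0.0298 f -1.28
[-0.62516747  0.55217859  2.23780974  2.02322351  0.26662658 -0.79484159]
dp [0.0065 0.0592 0.1093] rows>= 1.4927110127532779
rot [ 0.     -0.      0.0005] rows>= 0.025779444516441666False
False
False
```

```bash
sed -i 's/sys.exit(f<-3)/sys.exit(int(f<-3))/' chk.py
python3 -m crank '[{"dp":[-0.0005,-0.005,0],"delta_rot":[0,0,0],"fingers":-1},{"dp":[-0.0005,-0.005,0],"delta_rot":[0,0,0],"fingers":-1}]' >/dev/null; python3 chk.py &&
python3 -m crank '[{"dp":[-0.0005,-0.005,0],"delta_rot":[0,0,0],"fingers":-1},{"dp":[-0.0005,-0.005,0],"delta_rot":[0,0,0],"fingers":-1}]' >/dev/null && python3 chk.py &&
python3 -m crank '[{"dp":[-0.0005,-0.005,0],"delta_rot":[0,0,0],"fingers":-1},{"dp":[-0.0005,-0.005,0],"delta_rot":[0,0,0],"fingers":-1}]' >/dev/null && python3 chk.py
```

```text
[ 0.4494 -0.1163  0.1737] along 0.035 f -1.94
[ 0.45   -0.1114  0.1737] along 0.0399 f -1.15
[ 0.4507 -0.1064  0.1737] along 0.0449 f -2.65
```

```bash
sed -i 's/f<-3)/f<-3.4)/' chk.py
python3 -m crank '[{"dp":[-0.0005,-0.005,0],"delta_rot":[0,0,0],"fingers":-1},{"dp":[-0.0005,-0.005,0],"delta_rot":[0,0,0],"fingers":-1}]' >/dev/null; python3 chk.py &&
python3 -m crank '[{"dp":[-0.0005,-0.005,0],"delta_rot":[0,0,0],"fingers":-1},{"dp":[-0.0005,-0.005,0],"delta_rot":[0,0,0],"fingers":-1}]' >/dev/null && python3 chk.py &&
python3 -m crank '[{"dp":[-0.0005,-0.005,0],"delta_rot":[0,0,0],"fingers":-1},{"dp":[-0.0005,-0.005,0],"delta_rot":[0,0,0],"fingers":-1}]' >/dev/null && python3 chk.py &&
python3 -m crank '[{"dp":[-0.0005,-0.005,0],"delta_rot":[0,0,0],"fingers":-1},{"dp":[-0.0005,-0.005,0],"delta_rot":[0,0,0],"fingers":-1}]' >/dev/null && python3 chk.py
```

```text
[ 0.4513 -0.1014  0.1737] along 0.05 f -1.91
[ 0.452  -0.0964  0.1737] along 0.055 f -2.03
[ 0.4526 -0.0914  0.1737] along 0.0601 f -1.68
[ 0.4533 -0.0865  0.1737] along 0.0651 f -1.74
```

```bash
python3 -m crank '[{"dp":[-0.0005,-0.005,0],"delta_rot":[0,0,0],"fingers":-1},{"dp":[-0.0005,-0.005,0],"delta_rot":[0,0,0],"fingers":-1}]' >/dev/null; python3 chk.py &&
python3 -m crank '[{"dp":[-0.0005,-0.005,0],"delta_rot":[0,0,0],"fingers":-1},{"dp":[-0.0005,-0.005,0],"delta_rot":[0,0,0],"fingers":-1}]' >/dev/null && python3 chk.py &&
python3 -m crank '[{"dp":[-0.0005,-0.005,0],"delta_rot":[0,0,0],"fingers":-1},{"dp":[-0.0005,-0.005,0],"delta_rot":[0,0,0],"fingers":-1}]' >/dev/null && python3 chk.py &&
python3 -m crank '[{"dp":[-0.0005,-0.005,0],"delta_rot":[0,0,0],"fingers":-1},{"dp":[-0.0005,-0.005,0],"delta_rot":[0,0,0],"fingers":-1}]' >/dev/null && python3 chk.py;  python3 -c "
from h import *
print(manip.sense()['q'])"
```

```text
[ 0.454  -0.0815  0.1737] along 0.0701 f -2.58
[ 0.4546 -0.0769  0.1737] along 0.0747 f -5.53
[-0.50223504  0.55077419  2.24972063  2.2598403   0.23584029 -0.91928977]
```

```bash
python3 -m crank '[{"dp":[-0.0003,-0.003,0],"delta_rot":[0,0,0],"fingers":-1},{"dp":[-0.0003,-0.003,0],"delta_rot":[0,0,0],"fingers":-1},{"dp":[0,0,0],"delta_rot":[0,0,0],"fingers":-1},{"dp":[0,0,0],"delta_rot":[0,0,0],"fingers":-1},{"dp":[0,0,0],"delta_rot":[0,0,0],"fingers":-1}]' >/dev/null; python3 chk.py; python3 -c "
from h import *
s=manip.sense();print(s['q'],s['t']);p,d,m=snap('wrist','w3')
P=cloud(d,m);h=cv2.cvtColor(p,cv2.COLOR_RGB2HSV);H,S=h[...,0],h[...,1]
def ys(k): q=P[k]; return np.percentile(q@gy,[1,5,50,95,99]).round(4), len(q)
z=P[...,2]
print('yel',ys((d>0)&(H>22)&(H<32)&(S>200)&(z>.045)&(z<.075))); print('blue',ys((d>0)&(H>100)&(H<125)&(S>150)&(abs(z-.082)<.006)))"
```

```text
[ 0.455  -0.0743  0.1738] along 0.0773 f -4.21
[-0.49443014  0.55056314  2.24985532  2.27557741  0.23331981 -0.9273243 ] 10.45
yel (array([0.034 , 0.0341, 0.0356, 0.0393, 0.0399]), 584)
blue (array([-0.0538, -0.0522, -0.0276,  0.0215,  0.0236]), 10170)
```

View pics/w3.png

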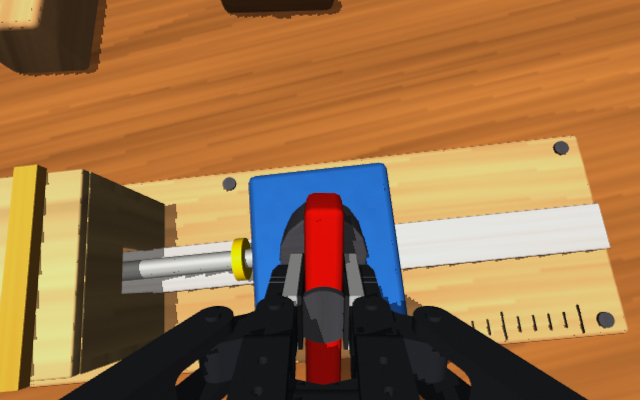

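The collar (240,258) is now nearer the carriage face (about 250). I'll calibrate the gap against w2, when the rod was free.

```bash
python3 -c "
from h import *
for f in ('w2','w3'):
  p,d,m=load(f);P=cloud(d,m);h=cv2.cvtColor(p,cv2.COLOR_RGB2HSV);H,S=h[...,0],h[...,1];z=P[...,2];y=P@gy;x=P@gx
  k=(d>0)&(H>22)&(H<32)&(S>200)&(z>.05)&(z<.075)
  b=(d>0)&(H>100)&(H<125)&(S>150)&(abs(z-.082)<.004)
  print(f,np.percentile(y[k],[1,5]),np.percentile(y[b],99.5),np.percentile(y[k],3)-np.percentile(y[b],99.5))
print(manip.sense()['force']@gy)
"
```

```text
w2 [-0.03597368 -0.03586627] -0.0534583422048675 0.01756406781240144
w3 [0.03400901 0.03413181] 0.02379907491996745 0.010269558513103714
-4.11126415137408
```

```bash
python3 -m crank '[{"dp":[0,0,0],"delta_rot":[0,0,0.015],"fingers":-1},{"dp":[0,0,0],"delta_rot":[0,0,0.015],"fingers":-1},{"dp":[0,0,0],"delta_rot":[0,0,0.015],"fingers":-1},{"dp":[0,0,0],"delta_rot":[0,0,0.015],"fingers":-1},{"dp":[0,0,0],"delta_rot":[0,0,0.015],"fingers":-1},{"dp":[0,0,0],"delta_rot":[0,0,0.015],"fingers":-1},{"dp":[0,0,0],"delta_rot":[0,0,0],"fingers":-1}]'; python3 chk.py; python3 -c "
from h import *
s=manip.sense();print(s['q'],s['ft_torque']);plan(s['tcp_pos'],RG)"
```

```text
t: 11.08
tcp_pos: [0.4549, -0.0745, 0.1737]
tool_rot: [0.888, -0.38, 0.249, -0.069]
force: [-5.3, -5.3, 8.2]
finger_gap: 0.174
gripper_force: 59.4
[ 0.4549 -0.0745  0.1737] along 0.0772 f -5.92
[-0.49464756  0.55060532  2.24978499  2.27550115  0.23300088 -0.35881509] [-0.75516846  0.33687285 -0.47985458]
dp [0. 0. 0.] rows>= 0.0
rot [ 0.0003  0.0001 -0.0901] rows>= 4.532524113309576
```

```bash
python3 -m crank '[{"dp":[0,0,0],"delta_rot":[0,0,0.015],"fingers":-1},{"dp":[0,0,0],"delta_rot":[0,0,0.015],"fingers":-1},{"dp":[0,0,0],"delta_rot":[0,0,0.015],"fingers":-1},{"dp":[0,0,0],"delta_rot":[0,0,0.015],"fingers":-1},{"dp":[0,0,0],"delta_rot":[0,0,0.015],"fingers":-1},{"dp":[0,0,0],"delta_rot":[0,0,0.015],"fingers":-1},{"dp":[0,0,0],"delta_rot":[0,0,0.015],"fingers":-1},{"dp":[0,0,0],"delta_rot":[0,0,0.015],"fingers":-1},{"dp":[0,0,0],"delta_rot":[0,0,0],"fingers":-1},{"dp":[0,0,0],"delta_rot":[0,0,0],"fingers":-1}]'; python3 chk.py; python3 -c "
from h import *
s=manip.sense();print(s['q'],s['ft_torque']);plan(s['tcp_pos'],RG);snap('wrist','w4')"
```

```text
t: 11.92
tcp_pos: [0.4548, -0.0746, 0.1737]
tool_rot: [0.687, -0.68, 0.206, -0.155]
force: [-5.1, -5.0, 8.6]
finger_gap: 0.17
gripper_force: 59.4
[ 0.4548 -0.0746  0.1737] along 0.0771 f -5.62
[-0.49478959  0.55060367  2.24984468  2.27552015  0.23253861  0.39208636] [-0.86435035  0.38008379 -0.41657761]
dp [0. 0. 0.] rows>= 0.0
rot [ 0.0005  0.     -0.2097] rows>= 10.542591090824967
```

View pics/w4.png

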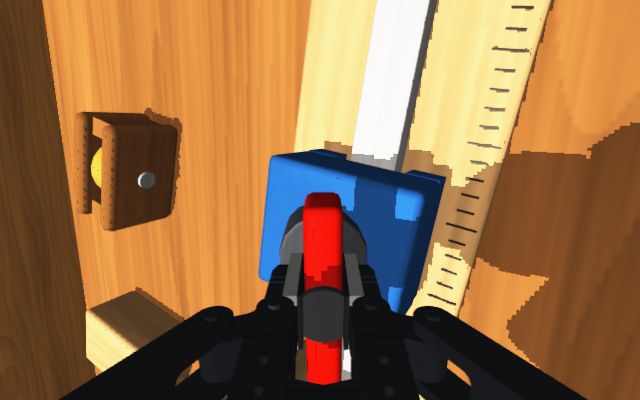

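The bar stayed aligned in the pads, so the clamp is at about 1.43 rad. I'll release and back out along the tool axis.

```bash
python3 -m crank '[{"dp":[0,0,0],"delta_rot":[0,0,0],"fingers":-0.1},{"dp":[0,0,0],"delta_rot":[0,0,0],"fingers":-0.1},{"dp":[0,0,0],"delta_rot":[0,0,0],"fingers":-0.1},{"dp":[0,0,0],"delta_rot":[0,0,0],"fingers":-0.1},{"dp":[0,0,0],"delta_rot":[0,0,0],"fingers":-0.1},{"dp":[0,0,0],"delta_rot":[0,0,0],"fingers":-0.1}]'
python3 -m crank '[{"dp":[0,0,-0.02],"delta_rot":[0,0,0],"fingers":-0.1},{"dp":[0,0,-0.03],"delta_rot":[0,0,0],"fingers":-0.1},{"dp":[0,0,-0.03],"delta_rot":[0,0,0],"fingers":-0.1},{"dp":[0,0,-0.03],"delta_rot":[0,0,0],"fingers":-0.1},{"dp":[0,0,-0.03],"delta_rot":[0,0,0],"fingers":-0.1},{"dp":[0,0,-0.03],"delta_rot":[0,0,0],"fingers":-0.1},{"dp":[0,0,-0.03],"delta_rot":[0,0,0],"fingers":-0.1},{"dp":[0,0,0],"delta_rot":[0,0,0],"fingers":-0.1},{"dp":[0,0,0],"delta_rot":[0,0,0],"fingers":-0.1}]'
python3 - <<'E'
from h import *
snap('side','d2')
p,d,m=load('d2'); p=p[120:340,200:440]; cv2.imwrite('pics/d2c.png',cv2.resize(p[:,:,::-1],None,fx=2.5,fy=2.5))
p,d,m=snap('scene','s2');P=cloud(d,m);h=cv2.cvtColor(p,cv2.COLOR_RGB2HSV);H,S=h[...,0],h[...,1];z=P[...,2];y=P@gy
for f in ('s1','s2'):
  p,d,m=load(f);P=cloud(d,m);h=cv2.cvtColor(p,cv2.COLOR_RGB2HSV);H,S=h[...,0],h[...,1];z=P[...,2];y=P@gy
  b=(d>0)&(H>100)&(H<125)&(S>150)&(abs(z-.082)<.004)&(abs(P[...,0]-.5)<.1)&(abs(P[...,1])<.3); print(f,np.percentile(y[b],[1,99]))
  k=(d>0)&(H>22)&(H<32)&(S>200)&(z>.045)&(z<.075)&(abs(P[...,0]-.5)<.05); print(k.sum(),np.percentile(y[k],[1,50,99]) if k.any() else 0)
E
```

```text
t: 12.47
tcp_pos: [0.4555, -0.0732, 0.173]
tool_rot: [0.688, -0.679, 0.205, -0.156]
force: [-0.6, 0.8, 0.6]
finger_gap: 0.45
gripper_force: 0.0
t: 13.22
tcp_pos: [0.4093, -0.0671, 0.2552]
tool_rot: [0.688, -0.678, 0.206, -0.158]
force: [0.2, 0.2, 0.7]
finger_gap: 0.448
gripper_force: 0.0
s1 [-0.12943109 -0.05334156]
23 [-0.03401537 -0.0322335  -0.02819134]
s2 [-0.05234681  0.02304711]
24 [0.03563551 0.03759866 0.04203076]
```

View pics/d2c.png

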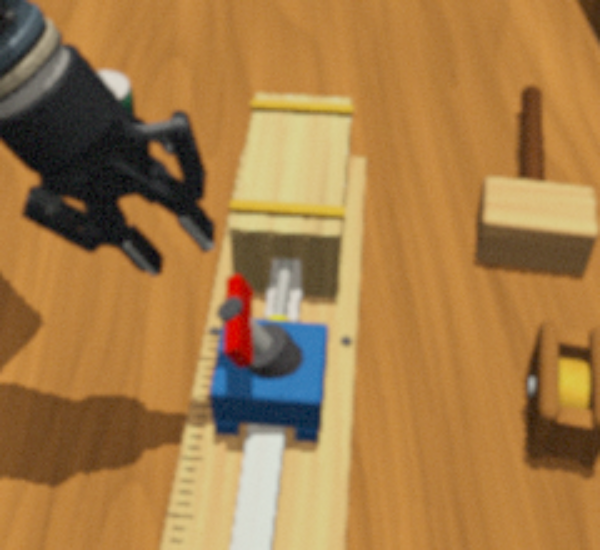

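The gripper is clear at (140,250), the handle at (237,320) is turned along the rail, and the collar is still close to the carriage. The carriage has moved 76.7 mm and the collar 69.8 mm, so the rod is pushed in by about 7 mm.

```bash
python3 -c "
from station import manip
print(manip.sign_off())"
```

```text
the job is handed in; nothing more can be done
None
```

I handed the job in with the carriage locked: the rod is pressed in about 7 mm of its 16 mm, the clamp is turned to about 1.43 rad, and the gripper is clear. The sign-off gave no verdict, so these are my own measurements.

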